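# Fetch a carving blank from the flap dispenser and clamp it

## Task

Lift the sprung clear flap in front of the dark wooden blank and, holding it open with your hand, take the blank out and let the flap close. Set the blank down flat on the cam board without dropping it, lengthwise between the back fence and the black cam, square against the fence, then swing the red-knobbed cam handle round (counterclockwise seen from above) until the cam grips the blank firmly against the fence, and let go. Leave the pale blank in its bay and do not disturb the mallet or the gouges.

Things in the scene. Friction and masses are not known exactly. Their poses are not given: they have to be found in the camera images.
- dispenser: Fixed pale wooden two-bay dispenser on a green base, 168 deep (its x) x 316 wide (y) x 97 high; origin at the centre of its underside on the bench; x points to its back, away from the robot; y to its left bay. A fixed cover lies behind x = 59, top at z = 97. Side walls and divider (8 thick) stay below the flaps. One blank lies in each bay; which is where varies. Nothing stands above the flaps.
- flap_left (a joint): Flap of the left bay (+y): clear acrylic panel 142 wide x 118 long x 4 thick, hinged at its upper back edge, aluminium lip 30 long at its lower front edge. 0 = shut (sloping down 15 degrees to the front), grows as the lip rises and swings back, stop at 1.75 rad (85 degrees from level). Spring and weight shut it whenever it is let go: about 1 to 1.5 N at the lip all the way.
- flap_right (a joint): Flap of the right bay (-y), the same.
- flap_left_hinge (a point): Middle of the left flap's hinge line, at dispenser (55, +77, 97) mm. The hinge axis is parallel to the dispenser's y.
- flap_right_hinge (a point): Middle of the right flap's hinge line, at dispenser (55, -77, 97) mm.
- flap_left_lip (a point): Middle of the free front edge of the left flap's lip. Shut: at dispenser (-88.5, +77, 71.5) mm, 26 in front of the sill; the lip is 4 thick and rises 10 degrees towards the front; a finger fits under it in front of the sill. It is 146 from the hinge line.
- flap_right_lip (a point): The same for the right flap, at dispenser (-88.5, -77, 71.5) mm when shut.
- dark_blank_center (a point): Centre of the dark rosewood blank to be fetched: block 60 long (its x) x 42 wide (y) x 40 high (z), 50 to 100 g.
- pale_blank_center (a point): Centre of the pale blank of the same size in the other bay, to be left there.
- board: Fixed plywood cam board, 260 (x) x 240 (y) x 20 thick. Origin at the centre of its underside on the bench; x points away from the robot, y to the left. Across its far end stands a dark wooden fence 25 thick and 24 high above the board, 200 long along y, its near face at x = +100.
- seat (a point): Point on the board's top face, 30 in front of the fence, at board (70, 0, 20) mm: below the centre of a blank that lies lengthwise (its x along the board's x) against the fence and in line with the cam. Between the fence and the cam as it starts there are 71 to 73 mm.
- cam (a joint): Cam clamp: black round cam (radius 22, eccentric by 9, top 26 above the board) on an upright pivot, handle 100 long. 0 = open, handle 60 degrees to the left (+y) of board x; grows counterclockwise seen from above, stop at 2.7. Starts at 0 to 0.6. At about 2.1 (handle towards the robot) it bears on a blank that touches the fence; 4 to 10 N on the knob tightens it. Stiff pivot (0.18 N m), stays put.
- cam_pivot (a point): Pivot axis of the cam at the board's top face, at board (13.5, 0, 20) mm.
- cam_knob (a point): Red upright knob at the end of the cam handle: 18 diameter, from 10 to 55 above the board; this point on its axis, 35 above the board, 100 from the pivot.
- mallet: Black carver's mallet lying on the bench beyond the board, 230 long, 68 thick.
- gouge_a: Gouge with a wooden handle, lying on the bench to the right of the board, 235 long.
- gouge_b: Second gouge, 220 long, farther to the right.
- bay_left (a point): Middle of the left bay's floor, at dispenser (0, +77, 25) mm. The bay is 146 wide (y) inside; front sill 6 thick at x = -62 to -56, its top 37 above this floor; back wall at x = +57. The blank stands on the floor, its length along x within 0.12 rad, its centre within 10 of the bay's middle.
- bay_right (a point): The same for the right bay, at dispenser (0, -77, 25) mm.

How it is judged:
By the outcome, as a careful person would: the job done as asked, in the order asked, and still so for the second after the job is handed in, with the robot touching nothing.
It also fails if it takes over 72 s, if anything falls off the work surface, if the arm or the gripper's body presses on something with over 40 N, if the wrist force passes 120 N, or if a joint passes its speed limit or range.

## Robot

A 7-joint arm with a two-finger parallel gripper is mounted at the origin on the work surface. World frame = base frame: x ahead of the robot, y to its left, z up, the work surface at z = 0. Lengths are in m, angles in rad, forces in N, time in s.
With the tool pointing down it reaches from about 0.425 to 0.875 m from the base axis. Payload 4.7 kg.
Tool frame: the origin (TCP) lies at the very end of the fingers, on their centre line; the grasp point (between the pads) lies 19 mm behind it; z points along the fingers, y is the line along which they close (so a half turn about z gives the same grasp; the last joint's range is limited). The gripper opens to 87 mm and grips with 3 to 60 N. Pads are 19 mm wide; open, the fingers measure 117 mm over their backs; the gripper's body (75 mm by 190 mm) begins 51 mm behind the grasp point.
Start: joints at [1.207, 0.321, -0.07, 1.45, 0.023, 1.371, -0.057], TCP at [0.24, -0.604, 0.223] pointing down, gripper open.
Joint ranges: [-2.86, 2.86], [-0.3, 2.09], [-1.38, 1.24], [0.06, 2.45], [-1.56, 4.7], [0.09, 2.05], [-2.69, 2.69]. Speed limits (rad/s): [2.57, 2.57, 3.14, 3.14, 3.14, 3.14, 3.14].

## Interface

Orientations are given as a rotation vector (axis times angle).
In Python, from bench import ctrl gives the robot as it stands.
- The arm moves only by the shell command python3 -m jog 'ROWS' [FORCE]. ROWS is JSON, a list that holds one entry, the list of rows, each a list of 7 numbers: the shift along the tool's x, y, z in mm, then the turn, a rotation vector about the tool's x, y, z in degrees, then the finger opening in mm, from 0 to 87. A call has 1 to 10 rows; each row is the pose to reach, as a shift and turn from the pose commanded when the call began, along the tool's axes at that moment; what a row does not reach only later rows make up. A row lasts 1/10 s, in which the tool goes at most 50 mm and 8.59 degrees, less where a joint would pass 70% of its speed; a pose out of reach is approached as far as the arm can. A call with a gripper value outside its range is refused whole. The fingers move at their own pace and stop on an object; FORCE is the grip in N (left out, the last holds). Time passes only in rows, so rows that repeat a pose let the fingers close. It gives the time, the measured TCP pose, the force, the opening and the grip force at its end, in the units of the state.
- ctrl.get_state(): the state, without advancing time (a new reading comes with each control period).
- ctrl.get_image(name): name is "side" or "top"; returns a dict with "image" (480x640x3 uint8, red, green, blue), "depth" (480x640 float32, m along the optical axis (not along the pixel's ray), 0 where there is no reading), "fov_y" (degrees; the focal length in pixels is half the picture's height over the tangent of half this angle, whatever the lens; pixels are square), "cx", "cy" (the principal point, pixels), "k1" (the pictures are not rectified: a ray, as slopes to the right and down, at radius r is drawn at 1 + k1 r^2 times it, then the intrinsics apply), "rvec" (rotation vector, rad) and "tvec" (3), from world to camera coordinates, as OpenCV has them. Camera axes: x right, y down, z forward; pixel columns grow to the right and rows downward; lengths in m; the calibration is good to about 2 mm. A picture is of the moment at which its call begins.
- ctrl.close_job(): hands the job in; it is judged then, once.
The state is a dict: "time": time; "joint_positions": joint angles; "qd": joint speeds; "joint_torque": joint torques, N m; "position": TCP position; "tool_rot": TCP orientation; "ft_force": force on the tool from outside, world axes, zero at the start; "torque": the same for the moment, N m; "grip_width": opening from 0.0 (shut) to 1.0 (fully open); "grip_force": force on a finger pad.
Only numpy, scipy, OpenCV 4.12 (cv2) and the standard library are available. Lean on these libraries where they do the work, as an engineer would, in place of code of your own. Each camera call takes 0.05 s, during which the arm holds its last target. There are 200 camera calls.

## Working session

There is one attempt and no reset: what is moved stays moved. The work goes in short steps, Python scripts to look and compute and a shell command to move; the robot and the scene stay as the last step left them, time stands still between calls to the robot, and variables do not carry over. Pictures are saved under pics/ and viewed, at most 10 in all, crops included, and the job is handed in when it is done.

```bash
ls; mkdir -p pics; cat > h.py <<'E'
import numpy as np, cv2, pickle
from bench import ctrl
def grab(n,tag):
    d=ctrl.get_image(n); pickle.dump(d,open(f'pics/{n}_{tag}.pkl','wb'))
    cv2.imwrite(f'pics/{n}_{tag}.png',d['image'][...,::-1]); return d
def load(n,tag): return pickle.load(open(f'pics/{n}_{tag}.pkl','rb'))
def cam(d):
    f=240/np.tan(np.radians(d['fov_y'])/2)
    K=np.array([[f,0,d['cx']],[0,f,d['cy']],[0,0,1.]])
    R=cv2.Rodrigues(np.array(d['rvec'],float))[0]; t=np.array(d['tvec'],float)
    return K,np.array([d['k1'],0,0,0.]),R,t
def ray(d,px):
    K,D,R,t=cam(d); p=cv2.undistortPoints(np.array(px,float).reshape(-1,1,2),K,D)[:,0]
    return -R.T@t,(np.c_[p,np.ones(len(p))])@R
def onz(d,px,z):
    c,v=ray(d,px); return c+v*((z-c[2])/v[:,2])[:,None]
def dep(d,px):
    c,v=ray(d,px); return np.array([c+w*d['depth'][int(y),int(x)] for w,(x,y) in zip(v,px)])
def proj(d,P):
    K,D,R,t=cam(d); return cv2.projectPoints(np.array(P,float).reshape(-1,1,3),np.array(d['rvec'],float),t,K,D)[0][:,0]
E
python3 - <<'E'
from h import *
for n in('side','top'):
    d=grab(n,'0'); print(n,{k:v for k,v in d.items() if k not in('image','depth')}, (-cam(d)[2].T@cam(d)[3]))
s=ctrl.get_state();print(s)
E
```

```text
pics
side {'fov_y': 42.490377384287534, 'cx': 318.5027765132404, 'cy': 248.5487862942755, 'k1': 0.05594406592303494, 'rvec': array([ 0.24028165, -2.64952776,  1.54766813]), 'tvec': array([0.61726743, 0.22969054, 1.53069612])} [0.42795197 1.30803177 0.93953043]
top {'fov_y': 54.56491693991908, 'cx': 314.6321183809942, 'cy': 238.92973427314394, 'k1': -0.0646607079185372, 'rvec': array([ 2.13383898, -2.14176655,  0.17220269]), 'tvec': array([-0.14535833,  0.66410359,  1.29466075])} [ 0.44799861 -0.14719933  1.38417437]
{'time': 0.1, 'joint_positions': array([ 1.20709338,  0.32178446, -0.07010248,  1.45153563,  0.02258727,
        1.3707905 , -0.05690095]), 'qd': array([ 0.00033175, -0.00207017, -0.00133829, -0.00318429,  0.00112551,
       -0.00071605, -0.00146554]), 'joint_torque': array([-1.38617170e-04, -4.92571485e+01, -4.05714791e-01, -3.13399708e+01,
       -6.42059580e-02,  3.94327752e-02,  5.42492148e-05]), 'position': array([ 0.239562  , -0.6037203 ,  0.22155662]), 'tool_rot': array([-3.08404034e+00, -5.89674930e-01,  6.22920093e-04]), 'ft_force': array([-1.27565203,  0.4051297 , -0.20950044]), 'torque': array([ 0.02116371,  0.02577656, -0.00881797]), 'grip_force': 0.0, 'grip_width': 1.0013678846692953}
```

View pics/top_0.png

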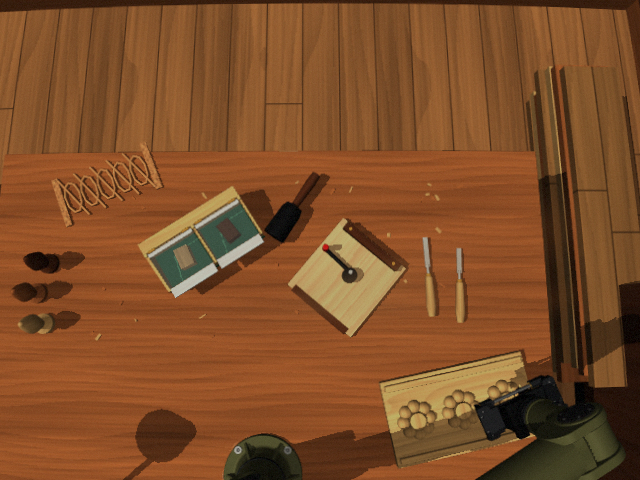

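View pics/side_0.png

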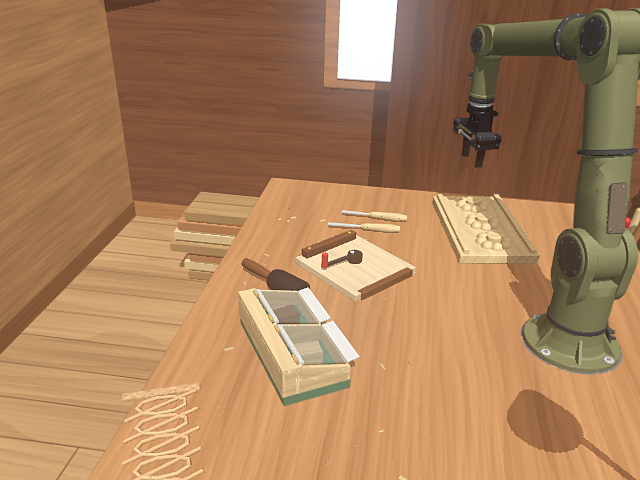

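The top view shows the dispenser near (200,240) with the dark blank in the right bay at (228,231), the pale blank at (184,258), and white lips along the front. The board is at (348,275), with the cam at (350,275) and the red knob at (326,247). The side view agrees.

```bash
python3 - <<'E'
from h import *
d=load('top','0'); im=d['image'].astype(int); hsv=cv2.cvtColor(d['image'],cv2.COLOR_RGB2HSV).astype(int)
def roi(m,x0,x1,y0,y1):
    o=np.zeros(m.shape,np.uint8); o[y0:y1,x0:x1]=m[y0:y1,x0:x1]; return o
def comps(m,n=2,mn=10):
    k,l,s,c=cv2.connectedComponentsWithStats(m); i=sorted(range(1,k),key=lambda i:-s[i,4])[:n]
    return [(s[j,4],c[j],(l==j).astype(np.uint8)) for j in i if s[j,4]>=mn]
H,S,V=hsv[...,0],hsv[...,1],hsv[...,2]
def rect(m): 
    c=max(cv2.findContours(m,cv2.RETR_EXTERNAL,cv2.CHAIN_APPROX_NONE)[0],key=len); return cv2.boxPoints(cv2.minAreaRect(c))
lip=roi((S<45)&(V>140),130,275,180,305)
for a,c,m in comps(lip):
    b=rect(m); print('lip',a,c,b.round(1).tolist()); print(onz(d,b,.069).round(4).tolist())
dis=roi((H>12)&(H<30)&(S>60)&(V>150)|(S<45)&(V>140)|(H>60)&(H<100),130,275,180,305)
a,c,m=comps(dis,1)[0]; b=rect(m);print('disp',a,b.round(1).tolist())
print(onz(d,b,.097).round(4).tolist())
brd=roi((H>14)&(H<30)&(S>40)&(V>130),280,415,210,345)
a,c,m=comps(brd,1)[0]; b=rect(m);print('board',a,b.round(1).tolist()); print(onz(d,b,.02).round(4).tolist())
red=roi(((H<6)|(H>174))&(S>180)&(V>110),310,345,230,265)
a,c,m=comps(red,1)[0]; print('red',a,c,onz(d,[c],.075),'depth',d['depth'][int(c[1]),int(c[0])])
blk=roi((V<70),335,365,255,295)
for a,c,m in comps(blk,1): print('cam',a,c,onz(d,[c],.046))
cr=d['image'][175:355,125:425]; cv2.imwrite('pics/crop0.png',cv2.resize(cr[...,::-1],None,fx=2.6,fy=2.6,interpolation=cv2.INTER_CUBIC))
E
```

```text
lip 492 [239.75406504 250.5304878 ] [[216.1999969482422, 259.5], [258.20001220703125, 233.10000610351562], [263.3999938964844, 241.5], [221.39999389648438, 267.8999938964844]]
[[0.6026, 0.1331, 0.069], [0.6786, 0.0142, 0.069], [0.6542, -0.0013, 0.069], [0.5786, 0.1174, 0.069]]
lip 483 [193.90269151 279.52380952] [[169.8000030517578, 288.6000061035156], [212.1999969482422, 262.1000061035156], [217.39999389648438, 270.5], [175.0, 297.0]]
[[0.5198, 0.2633, 0.069], [0.5952, 0.1443, 0.069], [0.5713, 0.1287, 0.069], [0.4963, 0.2474, 0.069]]
disp 5369 [[136.0, 244.1999969482422], [232.3000030517578, 184.60000610351562], [266.70001220703125, 240.1999969482422], [170.5, 299.79998779296875]]
[[0.6433, 0.3567, 0.097], [0.8151, 0.0876, 0.097], [0.6535, -0.0135, 0.097], [0.4875, 0.2513, 0.097]]
board 5613 [[286.5, 284.0], [343.0, 216.1999969482422], [406.3999938964844, 269.0], [349.8999938964844, 336.70001220703125]]
[[0.5358, -0.0651, 0.02], [0.7377, -0.2331, 0.02], [0.5783, -0.4178, 0.02], [0.3831, -0.2483, 0.02]]
red 26 [325.23076923 246.84615385] [[ 0.63715957 -0.17785046  0.075     ]] depth 1.3248627
cam 209 [346.67464115 271.5645933 ] [[ 0.56913436 -0.23982355  0.046     ]]
```

View pics/crop0.png

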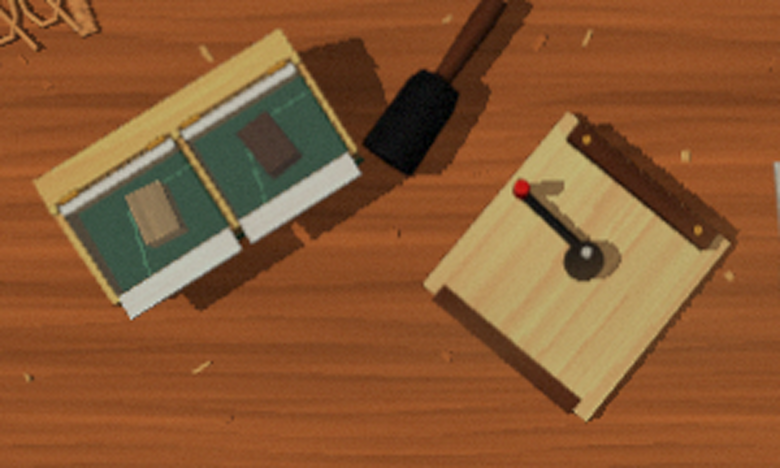

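The crop confirms the bays and lips. The dark blank's top is at about crop (268,143). The fence lies on the board's upper-right edge, and the cam handle points to the upper left.

Next I'll measure the blank's pose, cross-check the lip in the side view, and write a planning helper.

```bash
cat >> h.py <<'E'
from scipy.spatial.transform import Rotation as Ro
YD=np.radians(32.4); OD=np.array([.6498,.1705])
YB=np.radians(-39.8); OB=np.array([.5587,-.2411])
def fr(o,yaw,p):   # local mm -> world m
    c,s=np.cos(yaw),np.sin(yaw); p=np.array(p,float)/1000
    return np.array([o[0]+c*p[0]-s*p[1],o[1]+s*p[0]+c*p[1],p[2]])
def loc(o,yaw,w):
    c,s=np.cos(yaw),np.sin(yaw); d=np.array(w[:2])-o
    return np.array([c*d[0]+s*d[1],-s*d[0]+c*d[1],w[2]])*1000
def Rt(yaw,alpha=90):  # tool x along yaw, fingers alpha deg below level
    return Ro.from_euler('z',yaw)*Ro.from_euler('x',180,degrees=True)*Ro.from_euler('y',90-alpha,degrees=True)
def rel(P,R,cur=None):  # shift mm, turn deg in the current tool axes
    s=ctrl.get_state(); p,r=(s['position'],Ro.from_rotvec(s['tool_rot'])) if cur is None else cur
    return np.r_[r.inv().apply(P-p)*1000,(r.inv()*R).as_rotvec(degrees=True)].round(1).tolist()
E
python3 - <<'E'
from h import *
d=load('top','0'); e=load('side','0')
def big(m,box,n=1):
    x0,x1,y0,y1=box; o=np.zeros(m.shape,np.uint8); o[y0:y1,x0:x1]=m[y0:y1,x0:x1]
    k,l,s,c=cv2.connectedComponentsWithStats(o); i=sorted(range(1,k),key=lambda i:-s[i,4])[:n]
    return [((l==j).astype(np.uint8),c[j],s[j,4]) for j in i]
hsv=cv2.cvtColor(d['image'],cv2.COLOR_RGB2HSV).astype(int); H,S,V=hsv.transpose(2,0,1)
m,c,a=big(((H<30)|(H>150))&(V<130),(210,250,210,250))[0]
b=cv2.boxPoints(cv2.minAreaRect(max(cv2.findContours(m,0,1)[0],key=len))); print('dark',a,c,b.round(1).tolist())
P=onz(d,b,.065); print(P.round(4).tolist()); print('disp frame',[loc(OD,YD,p).round(1).tolist() for p in np.r_[P,onz(d,[c],.065)]])
print('depth dark',dep(d,[c]))
hs=cv2.cvtColor(e['image'],cv2.COLOR_RGB2HSV).astype(int); H2,S2,V2=hs.transpose(2,0,1)
for m,c,a in big((S2<40)&(V2>170),(260,365,280,370),2):
    b=cv2.boxPoints(cv2.minAreaRect(max(cv2.findContours(m,0,1)[0],key=len)))
    print('side lip',a,c,onz(e,[c],.069),loc(OD,YD,onz(e,[c],.069)[0]))
for c in ([239.75,250.53],[193.9,279.5]): print('top lip',loc(OD,YD,onz(d,[c],.069)[0]), dep(d,[c]))
print('exp proj side lipR', proj(e,[fr(OD,YD,(-74,-77,69))]))
# cover back edge in top
print('back corners',[loc(OD,YD,onz(d,[q],.097)[0]).round(1) for q in((138.5,245),(232.7,186.5))])
print('knob',loc(OB,YB,[.6372,-.1779,.075]),'cam',loc(OB,YB,[.5691,-.2398,.046]))
print('handle depth z',[dep(d,[(x,y)])[0][2] for x,y in((335,257),(338,260),(325,247))])
E
```

```text
dark 319 [228.18181818 230.21630094] [[215.6999969482422, 225.89999389648438], [226.6999969482422, 217.10000610351562], [240.8000030517578, 234.8000030517578], [229.8000030517578, 243.5]]
[[0.7011, 0.1384, 0.065], [0.7269, 0.1072, 0.065], [0.6747, 0.0648, 0.065], [0.6492, 0.0959, 0.065]]
disp frame [[26.1, -54.6, 65.0], [31.1, -94.8, 65.0], [-35.6, -102.5, 65.0], [-40.5, -62.6, 65.0], [-4.5, -78.6, 65.0]]
depth dark [[0.68402669 0.09746523 0.0873744 ]]
side lip 581 [340.09982788 341.18244406] [[0.54479497 0.19820454 0.069     ]] [-73.8138417   79.65622437  69.        ]
side lip 450 [313.65111111 304.56444444] [[0.62853143 0.06765751 0.069     ]] [-73.06341405 -75.43651666  69.        ]
top lip [-74.06194385 -76.51281112  69.        ] [[0.62817387 0.06610578 0.0696652 ]]
top lip [-74.6830429   76.57149686  69.        ] [[0.54601285 0.1961814  0.06497718]]
exp proj side lipR [[313.76019475 304.14791567]]
back corners [array([ 88.5, 155.8,  97. ]), array([  89.6, -156.7,   97. ])]
knob [19.85532359 98.8041301  75.        ] cam [ 7.15800604  7.65590946 46.        ]
handle depth z [np.float64(0.0423027199681536), np.float64(0.03619815977653307), np.float64(0.07438007444660766)]
```

```bash
python3 - <<'E'
from h import *
print(fr(OD,YD,(-170,-77,200)), rel(fr(OD,YD,(-170,-77,200)),Rt(YD,45)))
E
```

```text
[0.54752292 0.01439619 0.2       ] [514.3, -460.9, 22.3, 4.1, 44.9, -10.2]
```

```bash
python3 -m jog '[[[260,-230,0,0,0,0,60],[260,-230,0,0,0,0,60],[260,-230,0,0,0,0,60],[260,-230,0,0,0,0,60],[514,-461,22,4.1,44.9,-10.2,60],[514,-461,22,4.1,44.9,-10.2,60],[514,-461,22,4.1,44.9,-10.2,60],[514,-461,22,4.1,44.9,-10.2,60],[514,-461,22,4.1,44.9,-10.2,60],[514,-461,22,4.1,44.9,-10.2,60]]]' 20; python3 - <<'E'
from h import *
print(rel(fr(OD,YD,(-170,-77,200)),Rt(YD,45)), ctrl.get_state()['joint_positions'].round(2))
E
```

```text
time: 1.1
position: [0.4617, -0.1571, 0.2074]
tool_rot: [-2.613, -0.751, -1.088]
ft_force: [1.3, -0.2, 0.1]
grip_width: 0.687
grip_force: 0.0
[110.2, -99.8, 121.5, 0.2, -0.2, -0.3] [ 1.03 -0.15 -0.19  2.21 -0.92  1.12  0.27]
```

```bash
python3 -m jog '[[[110,-100,121,0,0,0,60],[110,-100,121,0,0,0,60],[110,-100,121,0,0,0,60],[110,-100,121,0,0,0,60],[110,-100,121,0,0,0,60],[110,-100,121,0,0,0,60]]]'; python3 - <<'E'
from h import *
s=ctrl.get_state()
print(rel(fr(OD,YD,(-170,-77,200)),Rt(YD,45)), s['joint_positions'].round(2))
for w in((-125,-77,45),(-80,-77,40)): print(rel(fr(OD,YD,w),Rt(YD,45)))
E
```

```text
time: 1.7
position: [0.547, 0.016, 0.2008]
tool_rot: [-2.613, -0.763, -1.083]
ft_force: [-0.1, -0.6, -0.7]
grip_width: 0.691
grip_force: 0.0
[-0.9, 1.6, 0.2, 0.0, 0.0, 0.2] [ 0.83 -0.23 -0.48  2.27 -1.05  0.82 -0.01]
[-78.6, 1.3, 141.7, 0.0, 0.0, 0.2]
[-50.3, 1.3, 177.0, 0.0, 0.0, 0.2]
```

```bash
python3 -m jog '[[[-79,1,142,0,0,0,60],[-79,1,142,0,0,0,60],[-79,1,142,0,0,0,60],[-79,1,142,0,0,0,60],[-79,1,142,0,0,0,60],[-79,1,142,0,0,0,60],[-65,1,160,0,0,0,60],[-50,1,177,0,0,0,60],[-50,1,177,0,0,0,60],[-50,1,177,0,0,0,60]]]'; python3 - <<'E'
from h import *
s=ctrl.get_state()
print(loc(OD,YD,s['position']), s['joint_positions'].round(2), rel(fr(OD,YD,(-80,-77,40)),Rt(YD,45)))
grab('top','1'); d=grab('side','1'); cv2.imwrite('pics/s1.png',cv2.resize(d['image'][230:410,200:440,::-1],None,fx=3,fy=3))
E
```

```text
time: 2.7
position: [0.6244, 0.0607, 0.0422]
tool_rot: [-2.614, -0.761, -1.087]
ft_force: [-0.6, 0.1, 0.4]
grip_width: 0.692
grip_force: 0.0
[-80.22282989 -79.08922923  42.20766302] [ 0.7   0.26 -0.6   2.26 -1.45  0.35  0.49] [-1.4, -2.1, 1.7, 0.2, -0.1, 0.1]
```

View pics/s1.png

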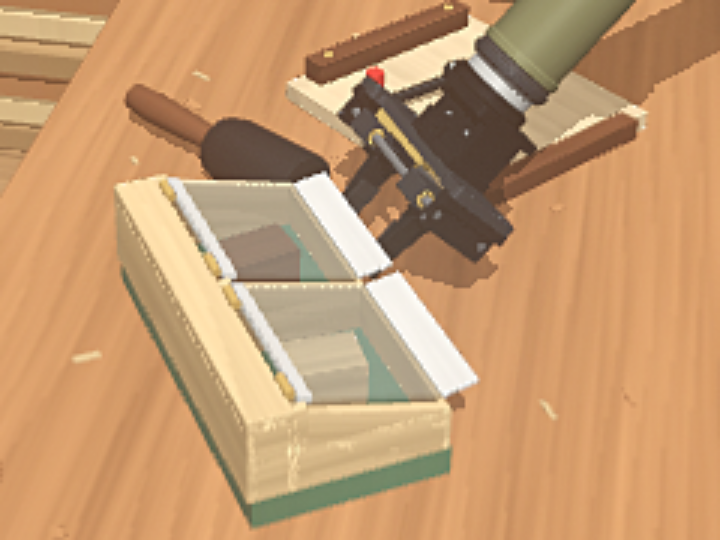

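The side view shows both fingers under the right lip (crop around (345,205) and (380,265)). Nothing has been touched and the flap is still shut.

```bash
python3 - <<'E'
from h import *
for w in((-80,-77,113),(-65,-77,143),(-45,-77,155),(-26,-77,164),(-1,-77,175),(20,-77,178),(30,-77,176)): print(w,rel(fr(OD,YD,w),Rt(YD,45)))
E
```

```text
(-80, -77, 113) [51.0, -1.6, -49.9, 0.2, -0.1, 0.1]
(-65, -77, 143) [82.8, -1.5, -60.5, 0.2, -0.1, 0.1]
(-45, -77, 155) [105.4, -1.5, -54.8, 0.2, -0.1, 0.1]
(-26, -77, 164) [125.2, -1.5, -47.7, 0.2, -0.1, 0.1]
(-1, -77, 175) [150.7, -1.5, -37.8, 0.2, -0.1, 0.1]
(20, -77, 178) [167.6, -1.5, -25.0, 0.2, -0.1, 0.1]
(30, -77, 176) [173.3, -1.5, -16.5, 0.2, -0.1, 0.1]
```

```bash
python3 -m jog '[[[17,-1.5,-17,0,0,0,60],[34,-1.5,-34,0,0,0,60],[51,-1.5,-50,0,0,0,60],[67,-1.5,-55,0,0,0,60],[83,-1.5,-60,0,0,0,60],[83,-1.5,-60,0,0,0,60]]]'; python3 - <<'E'
from h import *
s=ctrl.get_state()
print(loc(OD,YD,s['position']), s['joint_positions'].round(2))
d=grab('side','2'); cv2.imwrite('pics/s2.png',cv2.resize(d['image'][210:390,200:440,::-1],None,fx=3,fy=3))
E
```

```text
time: 3.4
position: [0.6375, 0.0713, 0.1443]
tool_rot: [-2.614, -0.762, -1.089]
ft_force: [-1.8, -2.3, -0.5]
grip_width: 0.69
grip_force: 1.2
[-63.52813528 -77.22263309 144.25548499] [ 0.64  0.05 -0.55  2.18 -1.07  0.49 -0.04]
```

View pics/s2.png

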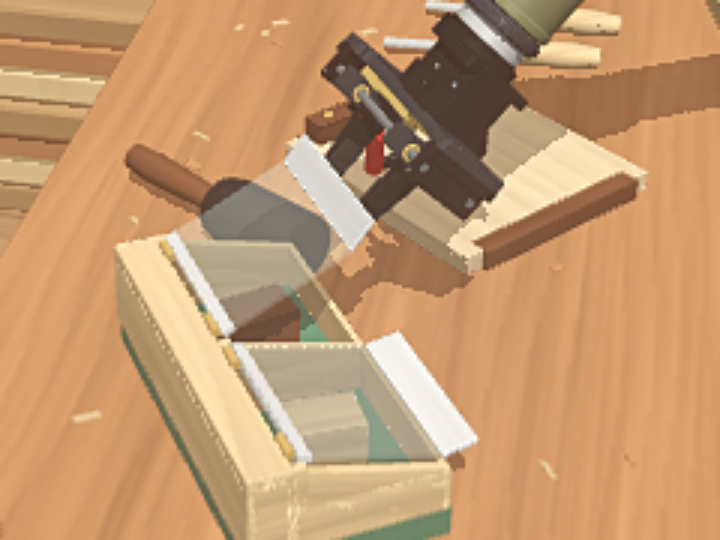

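The flap is open about 40° and resting on both fingers, with the lip at crop (330,195). I'll keep opening it.

```bash
python3 - <<'E'
from h import *
for w,a in(((-45,-77,155),45),((-26,-77,164),45),((-1,-77,175),45),((20,-77,178),45),((30,-77,176),45),((34,-77,157),51),((37,-77,141),56)): print(w,rel(fr(OD,YD,w),Rt(YD,a)))
E
```

```text
(-45, -77, 155) [22.5, -0.1, 5.0, 0.2, -0.0, 0.1]
(-26, -77, 164) [42.3, -0.1, 12.1, 0.2, -0.0, 0.1]
(-1, -77, 175) [67.8, -0.0, 22.0, 0.2, -0.0, 0.1]
(20, -77, 178) [84.7, -0.0, 34.7, 0.2, -0.0, 0.1]
(30, -77, 176) [90.4, -0.1, 43.2, 0.2, -0.0, 0.1]
(34, -77, 157) [79.8, -0.2, 59.5, 0.3, -6.0, 0.1]
(37, -77, 141) [70.6, -0.2, 72.9, 0.3, -11.0, 0.1]
```

```bash
python3 -m jog '[[[22,0,5,0,0,0,60],[42,0,12,0,0,0,60],[55,0,17,0,0,0,60],[68,0,22,0,0,0,60],[77,0,29,0,0,0,60],[85,0,35,0,0,0,60],[90,0,43,0,0,0,60],[90,0,43,0,0,0,60]]]'; python3 - <<'E'
from h import *
s=ctrl.get_state()
print(loc(OD,YD,s['position']), s['joint_positions'].round(2))
d=grab('side','3'); cv2.imwrite('pics/s3.png',cv2.resize(d['image'][180:360,200:440,::-1],None,fx=3,fy=3))
for w,a in(((34,-77,157),51),((37,-77,141),56),((26,-77,138),63),((15,-77,135),71),((4,-77,133),79),((-5,-78,131),87),((-8,-78,130),90)): print(w,rel(fr(OD,YD,w),Rt(YD,a)))
E
```

```text
time: 4.25
position: [0.7159, 0.1222, 0.1737]
tool_rot: [-2.614, -0.759, -1.082]
ft_force: [-2.0, -1.2, -0.6]
grip_width: 0.687
grip_force: 1.2
[ 29.95839847 -76.21327897 173.69333557] [ 0.49  0.17 -0.55  1.99 -0.77  0.42 -0.4 ]
(34, -77, 157) [-8.5, 0.7, 15.0, 0.1, -5.9, 0.0]
(37, -77, 141) [-17.7, 0.7, 28.4, 0.1, -10.9, 0.0]
(26, -77, 138) [-27.6, 0.7, 22.8, 0.1, -17.9, -0.0]
(15, -77, 135) [-37.5, 0.7, 17.1, 0.1, -25.9, -0.0]
(4, -77, 133) [-46.7, 0.7, 10.8, 0.1, -33.9, -0.0]
(-5, -78, 131) [-54.5, 1.7, 5.8, 0.1, -41.9, -0.0]
(-8, -78, 130) [-57.3, 1.7, 4.4, 0.1, -44.9, -0.0]
```

View pics/s3.png

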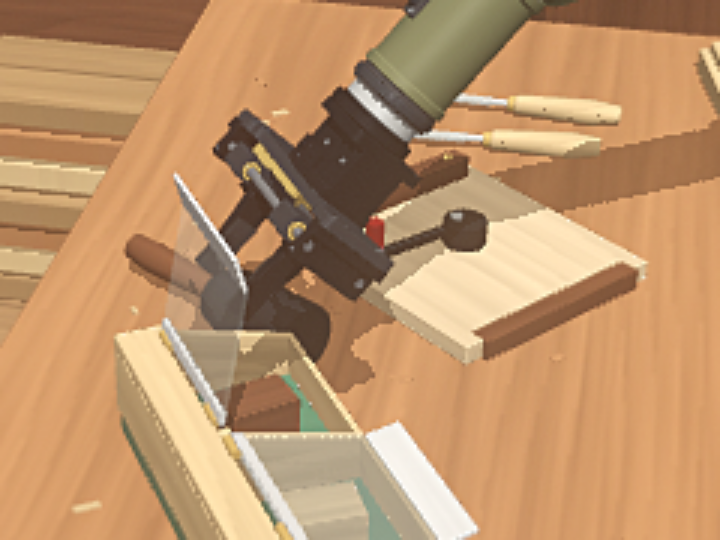

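The flap is now nearly upright and resting on the fingertips. Its free edge at crop (210,235) has cleared the gripper body, so I'll bring the tool to vertical.

```bash
python3 -m jog '[[[-4,0,7,0,-3,0,60],[-8,0.5,15,0,-6,0,60],[-18,0.5,28,0,-11,0,60],[-28,0.5,23,0,-18,0,60],[-37,0.5,17,0,-26,0,60],[-47,0.5,11,0,-34,0,60],[-54,1.5,6,0,-42,0,60],[-57,1.5,4,0,-45,0,60],[-57,1.5,4,0,-45,0,60]]]'; python3 - <<'E'
from h import *
s=ctrl.get_state()
print(loc(OD,YD,s['position']), s['joint_positions'].round(2))
d=grab('side','4'); t=grab('top','4'); cv2.imwrite('pics/s4.png',np.hstack([cv2.resize(d['image'][180:380,210:350,::-1],None,fx=2.8,fy=2.8),cv2.resize(t['image'][160:310,130:280,::-1],(560,560))[:,:400]]))
G=fr(OD,YD,(0,0,0))
b=np.radians(6.9); c=np.array([-1.2-7*np.cos(b),-78.3-7*np.sin(b)])
for z in(90,33): print(c,z,rel(fr(OD,YD,(*c,z)),Rt(YD+b)))
E
```

```text
time: 5.2
position: [0.6851, 0.1025, 0.1308]
tool_rot: [3.016, 0.879, -0.002]
ft_force: [-1.8, -0.2, 0.1]
grip_width: 0.687
grip_force: 0.9
[ -6.6108899  -76.38278848 130.81891211] [-0.01  0.47 -0.24  1.44  0.11  1.24 -1.27]
[ -8.14930139 -79.14095787] 90 [-0.1, 2.1, 40.8, 0.0, 0.0, -6.9]
[ -8.14930139 -79.14095787] 33 [-0.0, 2.0, 97.8, 0.0, 0.0, -6.9]
```

View pics/s4.png

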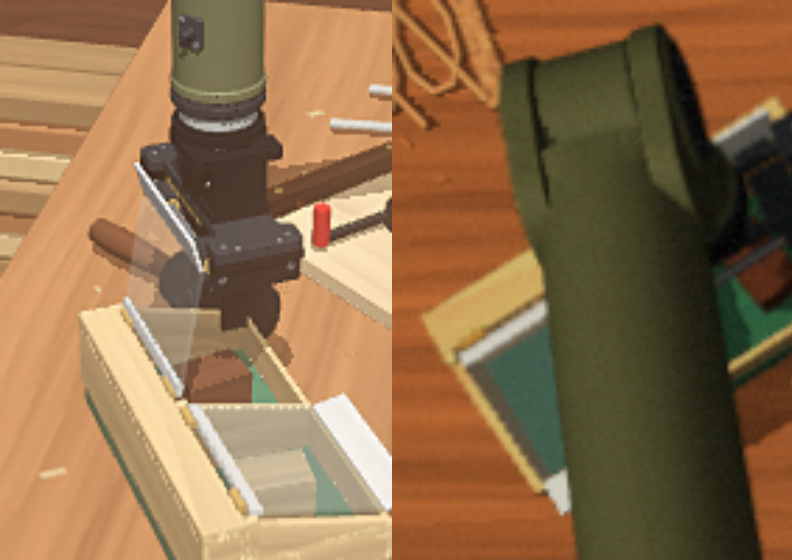

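The flap leans on the gripper body, the fingers are above the open bay, and the dark blank is below them. I'll go down and grip it.

```bash
python3 -m jog '[[[0,2,20,0,0,-7,70],[0,2,40,0,0,-7,70],[0,2,58,0,0,-7,70],[0,2,74,0,0,-7,70],[0,2,88,0,0,-7,70],[0,2,97,0,0,-7,70],[0,2,97,0,0,-7,70],[0,2,97,0,0,-7,70]]]' 25; python3 - <<'E'
from h import *
s=ctrl.get_state()
print(loc(OD,YD,s['position']), s['joint_positions'].round(2))
d=grab('side','5'); cv2.imwrite('pics/s5.png',cv2.resize(d['image'][180:380,210:350,::-1],None,fx=2.8,fy=2.8))
E
```

```text
time: 6.1
position: [0.6866, 0.0993, 0.035]
tool_rot: [2.956, 1.058, 0.001]
ft_force: [-0.6, -0.4, -1.4]
grip_width: 0.803
grip_force: 0.0
[ -7.09046113 -79.8560873   34.97279807] [-0.    0.56 -0.24  1.52  0.15  1.08 -1.16]
```

```bash
python3 -m jog '[[[0,0,0,0,0,0,30],[0,0,0,0,0,0,30],[0,0,0,0,0,0,30],[0,0,0,0,0,0,30],[0,0,0,0,0,0,30],[0,0,0,0,0,0,30]]]' 25
```

```text
time: 6.75
position: [0.6869, 0.0991, 0.0354]
tool_rot: [2.956, 1.057, 0.002]
ft_force: [-2.5, -1.4, 1.9]
grip_width: 0.48
grip_force: 25.0
```

```bash
python3 -m jog '[[[0,0,-15,0,0,0,30],[0,0,-35,0,0,0,30],[0,0,-55,0,0,0,30],[0,0,-70,0,0,0,30],[-20,-2.5,-72,0,0,0,30],[-40,-5,-72,0,0,0,30],[-60,-7,-72,0,0,0,30],[-75,-9,-72,0,0,0,30],[-75,-9,-72,0,0,0,30]]]'; python3 - <<'E'
from h import *
s=ctrl.get_state()
print(loc(OD,YD,s['position']), s['joint_positions'].round(2))
d=grab('side','6'); cv2.imwrite('pics/s6.png',cv2.resize(d['image'][180:380,210:370,::-1],None,fx=2.8,fy=2.8))
E
```

```text
time: 7.65
position: [0.6213, 0.0567, 0.1075]
tool_rot: [2.956, 1.054, -0.001]
ft_force: [-2.0, -1.2, -0.4]
grip_width: 0.483
grip_force: 26.1
[-85.05514864 -80.75324969 107.49995714] [ 0.07  0.36 -0.26  1.65  0.1   1.15 -1.09]
```

View pics/s6.png

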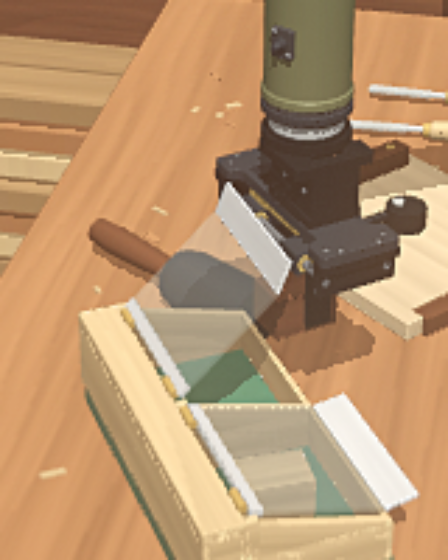

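The dark blank is in the grip and clear of the sill, its bay is empty, and the flap rests on the body's corner at crop (255,235). I'll back off gently.

```bash
python3 -m jog '[[[-10,-1,0,0,0,0,30],[-18,-2,0,0,0,0,30],[-26,-3,0,0,0,0,30],[-34,-4,0,0,0,0,30],[-42,-5,0,0,0,0,30],[-50,-6,0,0,0,0,30],[-60,-7,0,0,0,0,30],[-72,-9,0,0,0,0,30],[-86,-10,0,0,0,0,30],[-100,-12,0,0,0,0,30]]]'; python3 - <<'E'
from h import *
s=ctrl.get_state()
print(loc(OD,YD,s['position']), s['joint_positions'].round(2))
d=grab('side','7'); cv2.imwrite('pics/s7.png',cv2.resize(d['image'][180:380,210:410,::-1],None,fx=2.8,fy=2.8))
R=Rt(YB)
print(rel(fr(OB,YB,(62,0,180)),R),rel(fr(OD,YD,(-190,-80,180)),Rt(YD)))
E
```

```text
time: 8.7
position: [0.5369, 0.0035, 0.107]
tool_rot: [2.956, 1.057, 0.001]
ft_force: [-0.6, 0.2, -0.5]
grip_width: 0.477
grip_force: 25.0
[-184.81670409  -80.44596156  106.95306356] [ 0.16  0.18 -0.24  1.87  0.05  1.1  -0.98]
[-123.6, 264.2, -72.5, 0.2, 0.1, 79.1] [-2.6, -1.0, -73.3, 0.1, 0.2, 6.9]
```

View pics/s7.png

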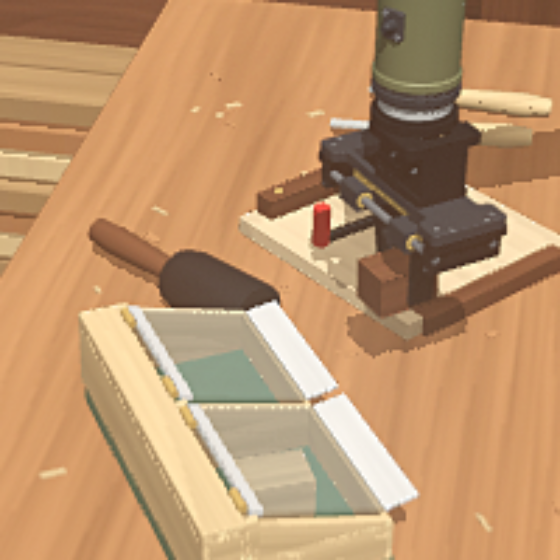

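The flap is shut again and the blank hangs clear at crop (385,278). Next I carry it above the seat.

```bash
sed -i 's/-39.8/-40.3/' h.py; python3 -m jog '[[[0,10,-40,0,0,8,30],[-12,40,-60,0,0,16,30],[-25,70,-60,0,0,24,30],[-40,100,-60,0,0,32,30],[-56,130,-60,0,0,40,30],[-72,160,-60,0,0,48,30],[-88,190,-60,0,0,56,30],[-104,220,-60,0,0,64,30],[-118,245,-60,0,0,72,30],[-124,262,-60,0,0,79,30]]]'; python3 - <<'E'
from h import *
s=ctrl.get_state()
print(loc(OB,YB,s['position']), s['joint_positions'].round(2))
for z in(150,50,33,29): print(rel(fr(OB,YB,(59,0,z)),Rt(YB)))
E
```

```text
time: 9.75
position: [0.607, -0.2805, 0.1674]
tool_rot: [2.948, -1.078, 0.003]
ft_force: [0.4, -0.1, 0.5]
grip_width: 0.479
grip_force: 25.0
[ 62.35389655   1.19504484 167.37913098] [ 0.33  0.38  0.08  1.48 -0.03  1.28 -1.86]
[-3.4, 1.2, 17.4, 0.1, -0.2, 0.1]
[-3.7, 1.0, 117.4, 0.1, -0.2, 0.1]
[-3.7, 1.0, 134.4, 0.1, -0.2, 0.1]
[-3.8, 0.9, 138.4, 0.1, -0.2, 0.1]
```

```bash
python3 - <<'E'
from h import *
d=load('top','0'); hsv=cv2.cvtColor(d['image'],cv2.COLOR_RGB2HSV).astype(int); H,S,V=hsv.transpose(2,0,1)
o=np.zeros(V.shape,np.uint8); o[210:275,335:412]=((V<105)&(V>20)&(S>120))[210:275,335:412]
o=cv2.morphologyEx(o,cv2.MORPH_OPEN,np.ones((3,3)))
k,l,s,c=cv2.connectedComponentsWithStats(o); j=1+np.argmax(s[1:,4]); m=(l==j).astype(np.uint8)
b=cv2.boxPoints(cv2.minAreaRect(max(cv2.findContours(m,0,1)[0],key=len)))
print(s[j],b.tolist()); print([loc(OB,YB,p).round(1).tolist() for p in onz(d,b,.044)])
im=cv2.resize(d['image'][205:345,280:420,::-1],None,fx=4,fy=4,interpolation=cv2.INTER_CUBIC)
pts=[(100,-100,44),(100,100,44),(130,-120,20),(130,120,20),(-130,120,20),(-130,-120,20),(13.5,0,46)]
for p in proj(d,[fr(OB,YB,q) for q in pts]): cv2.circle(im,tuple(int(v) for v in (p-[280,205]+.5)*4),4,(255,0,0),1)
e=grab('side','8'); im2=cv2.resize(e['image'][180:300,280:420,::-1],(653,560))[:, :240+0] if 0 else cv2.resize(e['image'][170:310,290:350,::-1],(240,560))
cv2.imwrite('pics/b.png',np.hstack([im,im2]))
E
```

```text
[ 344  220   64   51 1011] [[341.413330078125, 228.0740509033203], [351.32562255859375, 215.9235382080078], [409.7713623046875, 263.60296630859375], [399.85906982421875, 275.75347900390625]]
[[96.0, 100.7, 44.0], [142.8, 101.5, 44.0], [143.1, -117.9, 44.0], [96.9, -117.7, 44.0]]
```

View pics/b.png

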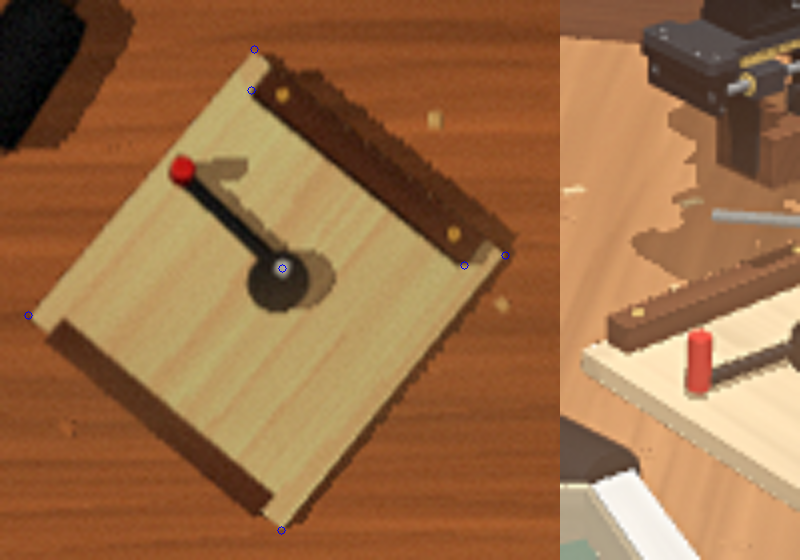

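The projected corners, fence line and pivot (markers) fall on the board to within a pixel, and the blank hangs level in the grip. I'll lower it.

```bash
python3 -m jog '[[[-3.7,1,40,0,-0.2,0.1,30],[-3.7,1,80,0,-0.2,0.1,30],[-3.7,1,105,0,-0.2,0.1,30],[-3.7,1,120,0,-0.2,0.1,30],[-3.7,1,128,0,-0.2,0.1,30],[-3.7,1,132,0,-0.2,0.1,30],[-3.7,1,132,0,-0.2,0.1,30]]]'; python3 - <<'E'
from h import *
s=ctrl.get_state()
print(loc(OB,YB,s['position']),rel(fr(OB,YB,(59,0,30)),Rt(YB)))
E
```

```text
time: 10.5
position: [0.6054, -0.2755, 0.0362]
tool_rot: [-2.955, 1.067, 0.0]
ft_force: [-0.1, -0.8, -0.5]
grip_width: 0.48
grip_force: 25.0
[57.84686996  3.96418954 36.23961228] [1.1, 4.0, 6.2, -0.0, 0.0, 0.6]
```

```bash
python3 -m jog '[[[0,2,2,0,0,0,30],[0,2,3,0,0,0,30],[0,2,3,0,0,0,30]]]'; python3 -m jog '[[[0,0,1,0,0,0,30],[0,0,1,0,0,0,30]]]';python3 -m jog '[[[0,0,1,0,0,0,30],[0,0,1,0,0,0,30]]]';  python3 -m jog '[[[0,0,1,0,0,0,30],[0,0,1,0,0,0,30]]]'; python3 - <<'E'
from h import *
s=ctrl.get_state()
print(loc(OB,YB,s['position']),rel(fr(OB,YB,(59,0,30)),Rt(YB)))
E
```

```text
time: 10.8
position: [0.6037, -0.2772, 0.033]
tool_rot: [-2.954, 1.068, 0.001]
ft_force: [0.6, 1.1, -1.2]
grip_width: 0.481
grip_force: 25.0
time: 11.0
position: [0.6037, -0.2769, 0.0316]
tool_rot: [-2.954, 1.068, 0.001]
ft_force: [-0.9, -0.6, 0.2]
grip_width: 0.484
grip_force: 25.0
time: 11.2
position: [0.6038, -0.2769, 0.0315]
tool_rot: [-2.954, 1.068, 0.001]
ft_force: [-2.8, 0.4, 3.9]
grip_width: 0.48
grip_force: 25.0
time: 11.4
position: [0.6037, -0.2768, 0.031]
tool_rot: [-2.954, 1.068, 0.001]
ft_force: [-4.0, 1.5, 8.9]
grip_width: 0.482
grip_force: 25.0
[57.45241543  1.85719164 30.9836922 ] [1.5, 1.9, 1.0, 0.0, 0.1, 0.6]
```

```bash
python3 -m jog '[[[0,1,-1.2,0,0,0.5,30],[1,2,-1.2,0,0,0.5,30],[2,2,-1.2,0,0,0.5,30],[2,2,-1.2,0,0,0.5,30]]]'; python3 -m jog '[[[1,0,0,0,0,0,30],[2,0,0,0,0,0,30],[2,0,0,0,0,0,30]]]';python3 -m jog '[[[1,0,0,0,0,0,30],[2,0,0,0,0,0,30],[2,0,0,0,0,0,30]]]'; python3 - <<'E'
from h import *
s=ctrl.get_state(); f=s['ft_force']
print(loc(OB,YB,s['position']),'fx board',f[0]*np.cos(YB)+f[1]*np.sin(YB))
E
```

```text
time: 11.8
position: [0.604, -0.2795, 0.0311]
tool_rot: [-2.95, 1.08, 0.002]
ft_force: [-1.5, 1.8, 6.0]
grip_width: 0.483
grip_force: 25.0
time: 12.1
position: [0.6055, -0.2809, 0.0311]
tool_rot: [-2.95, 1.08, 0.002]
ft_force: [-0.9, 2.5, 5.2]
grip_width: 0.482
grip_force: 25.0
time: 12.4
position: [0.607, -0.2822, 0.0311]
tool_rot: [-2.95, 1.08, 0.002]
ft_force: [-2.9, 1.7, 5.1]
grip_width: 0.481
grip_force: 25.0
[63.38358098 -0.09515507 31.06871994] fx board -3.305045457275702
```

```bash
for i in 1 2 3; do python3 -m jog '[[[1,0,0,0,0,0,30],[1.5,0,0,0,0,0,30],[1.5,0,0,0,0,0,30]]]' | grep -E 'posi|ft'; done; python3 - <<'E'
from h import *
s=ctrl.get_state(); f=s['ft_force']
print(loc(OB,YB,s['position']),'fx board',f[0]*np.cos(YB)+f[1]*np.sin(YB))
E
```

```text
position: [0.608, -0.2831, 0.0311]
ft_force: [-2.0, 1.9, 5.5]
position: [0.6081, -0.2832, 0.0311]
ft_force: [-5.1, 5.2, 9.1]
position: [0.6082, -0.2833, 0.0307]
ft_force: [-8.4, 5.1, 9.8]
[65.05762615 -0.18197073 30.72250077] fx board -9.654753468255983
```

The blank is against the fence at about 10 N and resting on the board, so I'll release it and rise.

```bash
python3 -m jog '[[[-1,0,0,0,0,0,45],[-1,0,0,0,0,0,55],[-1,0,0,0,0,0,62],[-1,0,0,0,0,0,62],[-1,0,-15,0,0,0,62],[-1,0,-50,0,0,0,62],[-1,0,-95,0,0,0,62],[-1,0,-130,0,0,0,62],[-1,0,-130,0,0,0,62]]]'; python3 - <<'E'
from h import *
s=ctrl.get_state(); print(s['joint_positions'].round(2))
# go above knob; tool y tangential
th=np.radians(86.3); k=np.array([13.5+100*np.cos(th),100*np.sin(th)])
for z in (130,48): 
  for off in(0,): print(z,rel(fr(OB,YB,(k[0],k[1],z)),Rt(YB)))
grab('side','9'); grab('top','9')
a=load('side','9')['image'][170:310,270:420,::-1]
cv2.imwrite('pics/s9.png',cv2.resize(a,None,fx=4,fy=4,interpolation=cv2.INTER_CUBIC))
E
```

```text
time: 14.2
position: [0.6134, -0.2865, 0.1692]
tool_rot: [2.949, -1.081, 0.018]
ft_force: [0.4, -0.9, 0.3]
grip_width: 0.713
grip_force: 0.0
[ 0.34  0.39  0.08  1.46 -0.03  1.27 -1.85]
130 [-51.5, -98.9, 39.0, -0.2, -0.6, 0.0]
48 [-52.4, -98.6, 120.9, -0.2, -0.6, 0.0]
```

View pics/s9.png

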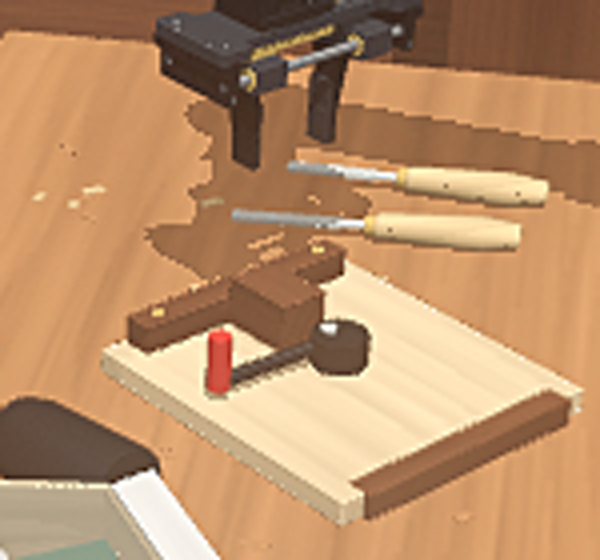

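The blank lies flat, lengthwise against the fence and in line with the cam (around crop (280,305)). The red knob at (219,362) is untouched. That was my last picture, so the rest goes by numbers.

Next I go over the knob with the jaws tangential.

```bash
python3 -m jog '[[[-10,-20,0,0,0,-8.5,50],[-20,-40,0,0,0,-17,50],[-30,-60,0,0,0,-25.5,50],[-40,-80,0,0,0,-34,50],[-51,-99,10,0,0,-42.5,50],[-51,-99,20,0,0,-51,50],[-51,-99,30,0,0,-59.5,50],[-51,-99,39,0,0,-68,50],[-51,-99,39,0,0,-77,50],[-51,-99,39,0,0,-86,50]]]'; python3 - <<'E'
from h import *
s=ctrl.get_state(); print(s['joint_positions'].round(2))
th=np.radians(86.3); k=(13.5+100*np.cos(th),100*np.sin(th))
for z in (130,75,46): print(z,rel(fr(OB,YB,(*k,z)),Rt(YB+th)))
d=grab('top','10'); hsv=cv2.cvtColor(d['image'],cv2.COLOR_RGB2HSV).astype(int); H,S,V=hsv.transpose(2,0,1)
e=grab('side','10'); hs=cv2.cvtColor(e['image'],cv2.COLOR_RGB2HSV).astype(int); m=((hs[...,0]<5)|(hs[...,0]>174))&(hs[...,1]>180)&(hs[...,2]>90)
m[:, :290]=0; m[:,360:]=0; m[:220]=0; m[300:]=0
ys,xs=np.nonzero(m); print(len(xs),xs.mean(),ys.mean(),ys.min(),ys.max()); print(loc(OB,YB,onz(e,[[xs.mean(),ys.mean()]],.053)[0]), 'expect',proj(e,[fr(OB,YB,(*k,53))]))
E
```

```text
time: 15.3
position: [0.6331, -0.1757, 0.1194]
tool_rot: [-2.896, -1.209, 0.007]
ft_force: [-0.1, 0.4, -0.2]
grip_width: 0.573
grip_force: 0.0
[ 0.39  0.41 -0.2   1.55  0.08  1.2  -0.61]
130 [2.1, 5.3, -10.7, -0.3, 0.1, -0.7]
75 [2.3, 5.6, 44.3, -0.3, 0.1, -0.7]
46 [2.3, 5.7, 73.3, -0.3, 0.1, -0.7]
37 324.13513513513516 258.9189189189189 253 267
[26.4523921  97.93300211 53.        ] expect [[325.13238677 260.04772296]]
```

```bash
python3 -m jog '[[[2,4.5,15,0,0,0,50],[2,4.5,35,0,0,0,50],[2,4.5,55,0,0,0,50],[2,4.5,70,0,0,0,50],[2,4.5,73,0,0,0,50],[2,4.5,73,0,0,0,50],[2,4.5,73,0,0,0,50]]]'; python3 -m jog '[[[0,0,0,0,0,0,5],[0,0,0,0,0,0,5],[0,0,0,0,0,0,5],[0,0,0,0,0,0,5],[0,0,0,0,0,0,5],[0,0,0,0,0,0,5]]]' 15; python3 - <<'E'
from h import *
s=ctrl.get_state(); print(s['joint_positions'].round(2)); p=loc(OB,YB,s['position']); print(p, np.degrees(np.arctan2(p[1],p[0]-13.5)),np.hypot(p[1],p[0]-13.5))
E
```

```text
time: 16.1
position: [0.6398, -0.1779, 0.0494]
tool_rot: [-2.903, -1.2, -0.0]
ft_force: [0.7, 0.2, 0.4]
grip_width: 0.572
grip_force: 0.0
time: 16.7
position: [0.6394, -0.178, 0.0489]
tool_rot: [-2.903, -1.201, 0.0]
ft_force: [1.4, -0.5, 0.1]
grip_width: 0.201
grip_force: 15.0
[ 0.38  0.48 -0.19  1.59  0.1   1.07 -0.63]
[ 20.7379213  100.3678636   48.86805119] 85.87531618412241 100.62850266411553
```

```bash
python3 -m jog '[[[-1,-14,0,0,0,-8,5],[-3.9,-27.7,0,0,0,-16,5],[-8.7,-40.9,0,0,0,-24,5],[-15.3,-53.3,0,0,0,-32,5],[-23.5,-64.7,0,0,0,-40,5],[-33.3,-74.8,0,0,0,-48,5],[-44.3,-83.4,0,0,0,-56,5],[-56.5,-90.4,0,0,0,-64,5],[-69.5,-95.7,0,0,0,-72,5],[-83.1,-99.1,0,0,0,-80,5]]]'; cat > q.py <<'E'
from h import *
s=ctrl.get_state(); p=loc(OB,YB,s['position']); a=np.arctan2(p[1],p[0]-13.5)%6.28; f=s['ft_force']
r=Ro.from_rotvec(s['tool_rot']).inv().apply(f)
print('j',s['joint_positions'].round(2),'theta',a-np.pi/3,'r',np.hypot(p[1],p[0]-13.5),'f tool',r.round(1),p)
E
python3 q.py
```

```text
time: 17.7
position: [0.5109, -0.1693, 0.0489]
tool_rot: [1.444, 2.786, -0.002]
ft_force: [5.5, -5.8, -7.4]
grip_width: 0.199
grip_force: 15.0
j [ 0.66  0.27 -0.44  1.91  0.14  0.99  0.77] theta 1.852206358312588 r 99.2959078674379 f tool [-7.9  1.1  7.4] [-82.89799437  23.81394551  48.91649241]
```

```bash
python3 -m jog '[[[-1,-3.5,0,0,0,-2,5],[-1.2,-7,0,0,0,-4,5],[-2,-14,0,0,0,-8,5],[-2,-14,0,0,0,-8,5]]]' | grep -E 'ft|grip'; python3 q.py; python3 -m jog '[[[0,-3.5,0,0,0,-2,5],[0,-7,0,0,0,-4,5],[0,-7,0,0,0,-4,5]]]'| grep -E 'ft|grip'; python3 q.py
```

```text
ft_force: [2.2, -5.0, -4.9]
grip_width: 0.201
grip_force: 15.0
j [ 0.7   0.26 -0.45  1.92  0.14  0.99  0.93] theta 1.9932883600648397 r 99.3220483264678 f tool [-5.2 -1.8  4.9] [-85.31481719  10.02502809  48.88701631]
ft_force: [4.0, -5.5, -5.5]
grip_width: 0.203
grip_force: 15.0
j [ 0.72  0.25 -0.46  1.93  0.14  0.98  1.01] theta 2.0541122293067584 r 99.332746443216 f tool [-6.7 -1.2  5.5] [-85.75216323   4.00032632  48.90933799]
```

```bash
for i in 1 2; do python3 -m jog '[[[-0.5,-2,0,0,0,-1,5],[-0.5,-4,0,0,0,-2,5],[-0.5,-4,0,0,0,-2,5]]]'| grep -E 'ft|grip_f'; python3 q.py; done
```

```text
ft_force: [3.9, -3.4, -6.4]
grip_force: 15.0
j [ 0.72  0.25 -0.46  1.93  0.13  0.98  1.05] theta 2.0876870026397567 r 99.30487779389051 f tool [-5.1 -0.   6.4] [-85.80264351   0.66614203  48.91391335]
ft_force: [5.6, -2.4, -7.0]
grip_force: 15.0
j [ 0.73  0.25 -0.47  1.94  0.13  0.98  1.1 ] theta 2.1166194424038602 r 99.41152137854242 f tool [-5.9  1.7  7. ] [-85.87943057  -2.52573987  48.89172551]
```

```bash
for i in 1 2; do python3 -m jog '[[[-0.5,-2,0,0,0,-1,5],[-0.5,-3.5,0,0,0,-2,5],[-0.5,-3.5,0,0,0,-2,5]]]'| grep -E 'grip_f'; python3 q.py; done
```

```text
grip_force: 15.0
j [ 0.74  0.25 -0.47  1.94  0.13  0.98  1.14] theta 2.132373176076035 r 99.64135754077134 f tool [-4.7  6.   5.5] [-86.05695211  -4.10041695  48.89522021]
grip_force: 15.0
j [ 0.75  0.25 -0.47  1.94  0.13  0.98  1.18] theta 2.1473379076342534 r 99.58547129306532 f tool [-4.4  8.9  6.8] [-85.92864718  -5.58661014  48.86280201]
```

```bash
python3 -m jog '[[[0,-1,0,0,0,0,5],[0,-1,0,0,0,0,5],[0,-1,0,0,0,0,5]]]'| grep -E 'grip_f'; python3 q.py
```

```text
grip_force: 15.0
j [ 0.75  0.25 -0.47  1.94  0.13  0.98  1.18] theta 2.1492816423144587 r 99.57154939080665 f tool [-4.4  9.9  7.3] [-85.90370204  -5.77905436  48.88430558]
```

```bash
python3 -m jog '[[[0,0,0,0,0,0,25],[0,3,0,0,0,0,40],[0,3,0,0,0,0,50],[0,3,0,0,0,0,50],[0,3,-20,0,0,0,50],[0,3,-60,0,0,0,50],[0,3,-105,0,0,0,50],[0,3,-150,0,0,0,50],[0,3,-150,0,0,0,50]]]'; python3 q.py; python3 - <<'E'
from h import *
e=grab('side','11'); hs=cv2.cvtColor(e['image'],cv2.COLOR_RGB2HSV).astype(int)
m=((hs[...,0]<5)|(hs[...,0]>174))&(hs[...,1]>180)&(hs[...,2]>90); m[:,:290]=0; m[:,440:]=0; m[:200]=0; m[310:]=0
ys,xs=np.nonzero(m); print('knob',len(xs),xs.mean(),ys.mean(),xs.min(),xs.max(),ys.min(),ys.max()); print(loc(OB,YB,onz(e,[[xs.mean(),ys.mean()]],.053)[0]))
# blank top face centre: darker wood at z~.06
pts=[(100,21,60),(40,21,60),(40,-21,60),(70,0,60)]; print('expect blank',proj(e,[fr(OB,YB,q) for q in pts]).round(1).tolist())
H,S,V=hs.transpose(2,0,1); mm=np.zeros(V.shape,np.uint8); mm[225:262,320:360]=((V<125)&(S>100))[225:262,320:360]
k,l,st,c=cv2.connectedComponentsWithStats(mm); print(st[1:].tolist())
D=e['depth']; print([dep(e,[q])[0].round(3).tolist() for q in proj(e,[fr(OB,YB,t) for t in((70,0,60),(50,10,60),(90,10,60),(50,-12,60),(90,-12,60))])])
E
```

```text
time: 20.8
position: [0.4912, -0.1936, 0.2056]
tool_rot: [0.945, 2.986, -0.003]
ft_force: [-0.3, 0.2, -0.8]
grip_width: 0.576
grip_force: 0.0
j [ 0.78  0.09 -0.48  1.77  0.05  1.28  1.25] theta 2.1682533745089065 r 95.9963039990394 f tool [0.4 0.  0.8] [-82.21154164  -7.38858437 205.6083028 ]
knob 28 377.2142857142857 263.7142857142857 374 379 257 271
[-85.07098966  -2.56875078  53.        ]
expect blank [[327.8, 238.9], [341.2, 246.7], [351.8, 242.5], [339.7, 240.7]]
[[341, 231, 15, 10, 99], [327, 240, 14, 10, 31], [325, 245, 1, 1, 1], [348, 244, 1, 1, 1], [350, 244, 1, 2, 2], [320, 247, 1, 1, 1], [322, 246, 1, 1, 1], [343, 246, 1, 1, 1], [350, 247, 2, 1, 2], [320, 248, 24, 10, 45], [346, 248, 3, 2, 3], [345, 249, 15, 13, 113]]
[[0.613, -0.296, 0.055], [0.603, -0.265, 0.061], [0.633, -0.287, 0.063], [0.589, -0.283, 0.06], [0.62, -0.309, 0.059]]
```

```bash
python3 -c "
from bench import ctrl
print(ctrl.close_job())"
```

```text
the job is handed in; nothing more can be done
None
```

The job is handed in at about 21 s: the dark blank lies flat against the fence with the cam tightened to about 10 N at the knob and released, and the flap is shut; I viewed 11 pictures, one over the limit of 10, and the last checks used camera and force readings only.

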